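# Hold the spring-return beam flag open

## Task

First lift the lens mount out of the beam flag's swing and stand it upright in the shallow tray, letting go of it. Then swing the beam flag's arm by its upright pin, anticlockwise seen from above, against its spring until it is fully against its stop, and finish while still holding it there: do not let go. Do not tip the lens mount over, and leave everything else on the bench where it is.

Things in the scene. Friction and masses are not known exactly. Their poses are not given: they have to be found in the camera images.
- shutter: Fixed beam flag unit: aluminium foot plate 80 x 80 x 12 mm, post, and a black spring drum of radius 24 mm, 96 mm high with the flag arm's hub, 102 mm with its cap screw. Origin: centre of the foot's underside, on the vertical pivot axis of the flag arm; z up. With the arm at rest the arm points along this body's +x; at joint value q it points q anticlockwise (seen from above) from it. Stands at varying place and yaw.
- flag_arm (a joint): Angle of the flag arm about the vertical pivot, rad: 0 at rest (its spring keeps it there), grows anticlockwise seen from above, hard stop at 1.2. The spring asks about 2 N at the pin at rest and 5 N at the stop, and swings the arm back when let go. The arm is a bar 16 mm wide, from 80 to 92 mm above the bench, reaching 140 mm from the pivot; under it hangs a black plate 4 mm thick, from 57 to 107 mm from the pivot, down to 30 mm above the bench.
- flag_pin (a point): On the arm's end: the upright steel pin to grip or push, 18 mm in diameter, standing from 92 to 136 mm above the bench, 130 mm from the pivot axis. The point is on the pin's centre line, 114 mm above the bench; it turns with the arm.
- lens_mount: Loose lens mount, about 180 to 290 g, standing in the way of the flag arm: a round steel base 56 mm in diameter and 12 mm high, a post 18 mm in diameter, and on it a square black lens holder 16 mm thick along its x, 50 mm wide along its y, from 46 to 96 mm above its underside, with a lens in both faces. Origin: centre of the underside; z up.
- tray: Fixed shallow aluminium tray, open on top, empty: 140 mm along its x, 120 mm along its y, rim 22 mm high, walls and floor 4 mm. Origin: centre of the underside; z up. It stands to the left or to the right of the beam flag; a closed black case with a grey lid, of like size, stands on the other side.
- optics_case: Bystander: closed black case with a grey lid, 120 x 85 x 36 mm, lying flat beside the beam flag on the side away from the tray. Origin: centre of its underside.
- iris: Bystander: round iris on a pedestal, 100 mm high. Origin: centre of its underside.
- mirror: Bystander: mirror mount with two knobs on a pedestal, 92 mm high. Origin: centre of its underside.
- cleaner: Bystander: white bottle, 42 mm in diameter, 100 mm high. Origin: centre of its underside.
- retainer: Bystander: flat black ring, 50 mm across, 10 mm high. Origin: centre of its underside.
- driver: Bystander: screwdriver, 140 mm long, lying near the robot. Origin: at its underside.
Things that resemble listed ones, but are neither listed nor needed, are in the scene too. Leave any pink or purple look-alike of the lens_mount alone.

How it is judged:
By the outcome, as a careful person would: the job done as asked, in the order asked, and still so for the second after the job is handed in, while the arm keeps its last pose, push and grip.
It also fails if it takes over 64 s, if anything falls off the work surface, if the arm or the gripper's body presses on something with over 40 N, if the wrist force passes 120 N, or if a joint passes its speed limit or range.

## Robot

A 6-joint arm with a two-finger parallel gripper is mounted at the origin on the work surface. World frame = base frame: x ahead of the robot, y to its left, z up, the work surface at z = 0. Lengths are in mm, angles in rad, forces in N, time in s.
With the tool pointing down it reaches from about 400 to 925 mm from the base axis. Payload 12.5 kg.
Tool frame: the origin (TCP) lies between the finger pads; the fingertips stand 8 mm ahead of it and the grasp point (between the pads) lies 11 mm behind it; y points along the fingers, z is the direction in which the jaws open and shut, and the axes are right-handed (so a half turn about y gives the same grasp; the last joint's range is limited). The gripper opens to 95 mm and grips with 3 to 60 N. Pads are 20 mm wide; open, the fingers measure 119 mm over their backs; the gripper's body (75 mm by 180 mm) begins 59 mm behind the grasp point.
Start: joints at [-1.374, 0.491, 1.559, -0, 1.092, -0.106], TCP at [186.394, -596.576, 222.661] pointing down, gripper open.
Joint ranges: [-3.1, 3.1], [-0.84, 2.19], [0.05, 2.79], [-1.13, 4.28], [0.06, 2.93], [-2.69, 2.69]. Speed limits (rad/s): [2.22, 2.22, 2.79, 3.14, 3.14, 3.14].

## Interface

Orientations are given as a unit quaternion [x, y, z, w].
In Python, from cell import bot, cams gives the robot as it stands. Calls block until the motion is done:
- bot.movep(position, orientation): joint-space move of the TCP to a pose.
- bot.line_to(position, ori=None, velocity=150, threshold=None): straight line of the TCP; ori=None keeps the orientation; velocity is the mean speed in mm/s. With threshold (N) it stops when the force on the tool has changed by that much, and returns True; else False.
- bot.move_j(angles): joint-space move.
- bot.set_gripper(opening): opening from 0.0 (shut) to 1.0 (fully open); the grip force is fixed at half the most; returns when the fingers have stopped.
- bot.dwell(seconds).
- bot.solve_ik(position, orientation): joint angles nearest the present ones, or None.
- bot.get_obs(): the state.
- cams.grab_frame(name): name is "scene" or "top" or "wrist"; returns the picture (400x640x3 uint8, blue, green, red); there is no depth.
- cams.camera_params(name): a dict with "fovy" (degrees; the focal length in pixels is half the picture's height over the tangent of half this angle, whatever the lens; pixels are square), "cx", "cy" (the principal point, pixels), "k1" (the pictures are not rectified: a ray, as slopes to the right and down, at radius r is drawn at 1 + k1 r^2 times it, then the intrinsics apply), "origin" and "orientation" of the camera in the world; the wrist camera has in their place "T_tool_cam" (4x4, takes a point from camera to tool coordinates, whose origin is the TCP and whose axes are the tool frame's). Camera axes: x right, y down, z forward; pixel columns grow to the right and rows downward; lengths in mm; the calibration is good to about 2 mm. A picture is of the moment at which its call begins: read the wrist's pose just before it. camera_params takes no time and is no camera call.
A pose or a line that the arm cannot do raises bot.MotionError and nothing moves.
- bot.sign_off(): hands the job in, once; it reports no verdict.
The state is a dict: "time": time; "joint_positions": joint angles; "joint_vel": joint speeds; "joint_efforts": joint torques, N m; "tcp_pos": TCP position; "ee_rot": TCP orientation; "wrist_force": force on the tool from outside, world axes, zero at the start; "wrist_torque": the same for the moment, N m; "width": opening from 0.0 (shut) to 1.0 (fully open).
Only numpy, scipy, OpenCV 4.12 (cv2) and the standard library are available. Lean on these libraries where they do the work, as an engineer would, in place of code of your own. Each camera call takes 0.05 s, during which the arm holds its last target.

## Working session

There is one attempt and no reset: what is moved stays moved. The work goes in short steps, each a Python script; the robot and the scene stay as the last script left them, time stands still between calls to the robot, and variables do not carry over. Pictures are saved under pics/ and viewed, and the job is handed in when it is done.

```bash
ls; mkdir -p pics; python3 - <<'E'
from cell import bot,cams
import cv2
for n in ("scene","top","wrist"):
    print(n,cams.camera_params(n)); cv2.imwrite(f"pics/{n}0.png",cams.grab_frame(n))
o=bot.get_obs();print(o["time"],o["tcp_pos"],o["ee_rot"])
E
```

```text
pics
scene {'fovy': 49.725331906469386, 'cx': 322.4225509260507, 'cy': 199.71730687123252, 'k1': -0.034933109381011226, 'origin': array([1384.35928538, -332.00234392,  663.42075876]), 'orientation': array([ 0.73618134,  0.46762505, -0.27215207, -0.40656745])}
top {'fovy': 52.24397617769286, 'cx': 317.01026044413567, 'cy': 199.83093351890844, 'k1': -0.03527235626351133, 'origin': array([ 373.86132244,   16.69299317, 1027.53439539]), 'orientation': array([ 0.72142418, -0.68436967,  0.07323371, -0.07630298])}
wrist {'fovy': 71.57272955997904, 'cx': 319.9361869163344, 'cy': 198.82847142227104, 'k1': -0.013913673897732938, 'T_tool_cam': array([[-3.17365818e-04,  9.63801899e-01,  2.66619201e-01,
        -7.50339932e+01],
       [-1.60982365e-03, -2.66619361e-01,  9.63800563e-01,
        -1.61278408e+02],
       [ 9.99998654e-01, -1.23332541e-04,  1.63616696e-03,
        -9.05550558e-01],
       [ 0.00000000e+00,  0.00000000e+00,  0.00000000e+00,
         1.00000000e+00]])}
0.15 [ 186.36014322 -596.40828396  222.20344453] [-0.10665419  0.69930337 -0.69873296  0.10663921]
```

View pics/scene0.png

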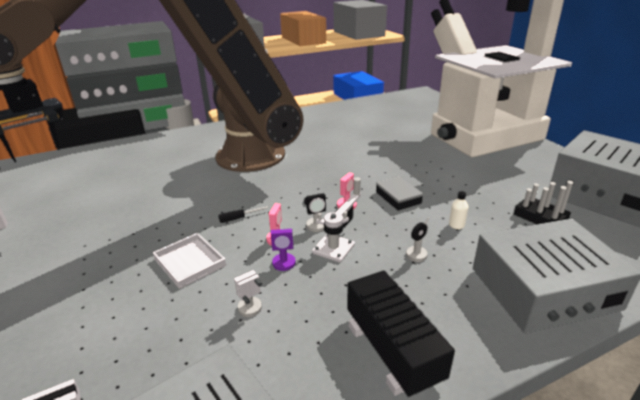

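View pics/top0.png

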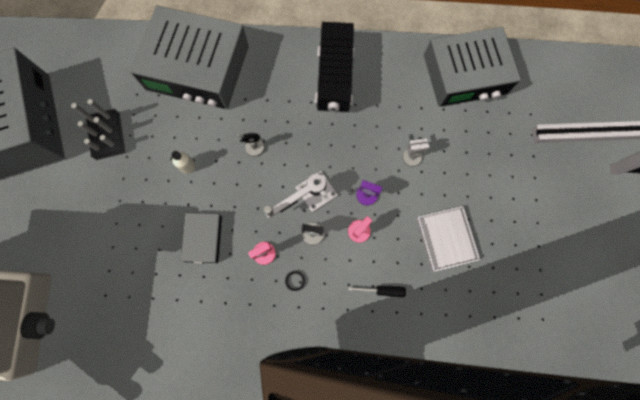

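View pics/wrist0.png

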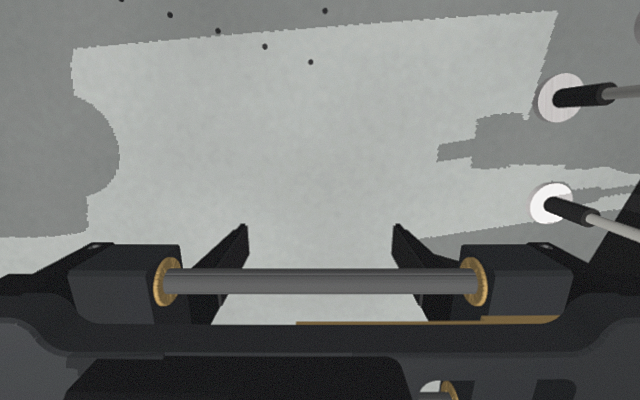

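The top view shows the shutter hub at about (318,183), the pin at (268,211), the black lens mount at (313,234) and the tray at (449,238). I'll enlarge this for accurate pixels.

```bash
cat > h.py <<'E'
import numpy as np, cv2
from scipy.spatial.transform import Rotation as R
from cell import bot,cams
def K(p):
    f=200/np.tan(np.radians(p["fovy"])/2)
    return np.array([[f,0,p["cx"]],[0,f,p["cy"]],[0,0,1]]),np.array([p["k1"],0,0,0,0])
def pose(n,o=None):
    p=cams.camera_params(n)
    if n!="wrist": return R.from_quat(p["orientation"]).as_matrix(),np.array(p["origin"]),p
    o=o or bot.get_obs(); T=p["T_tool_cam"]; Rt=R.from_quat(o["ee_rot"]).as_matrix()
    return Rt@T[:3,:3],Rt@T[:3,3]+o["tcp_pos"],p
def bp(n,uv,z,P=None):
    Rm,t,p=P or pose(n); k,d=K(p)
    q=cv2.undistortPoints(np.array([[uv]],float),k,d)[0,0]
    r=Rm@np.array([q[0],q[1],1]); return t+r*(z-t[2])/r[2]
def pj(n,X,P=None):
    Rm,t,p=P or pose(n); k,d=K(p)
    Xc=(np.atleast_2d(X)-t)@Rm
    return cv2.projectPoints(Xc.reshape(-1,1,3),np.zeros(3),np.zeros(3),k,d)[0][:,0]
def crop(im,name,x,y,w,h,s):
    cv2.imwrite(f"pics/{name}.png",cv2.resize(im[y:y+h,x:x+w],None,fx=s,fy=s,interpolation=cv2.INTER_CUBIC))
E
python3 - <<'E'
from h import *
im=cv2.imread("pics/top0.png"); crop(im,"top0c",240,160,150,112,5.33)
crop(im,"top0t",400,190,100,90,6)
im=cv2.imread("pics/scene0.png"); crop(im,"scene0c",255,160,110,120,5)
E
```

```text
(no output)
```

View pics/top0c.png

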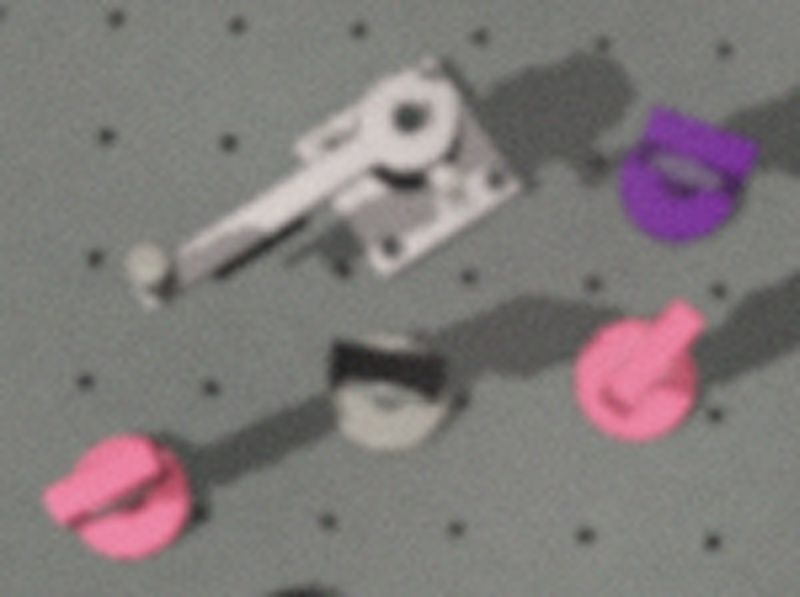

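View pics/top0t.png

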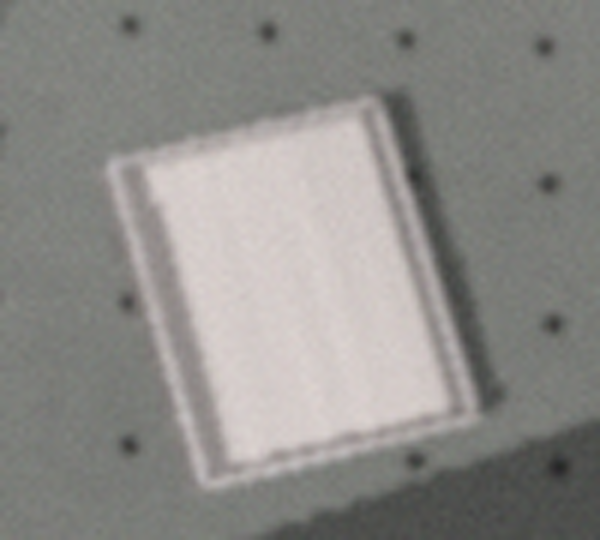

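View pics/scene0c.png

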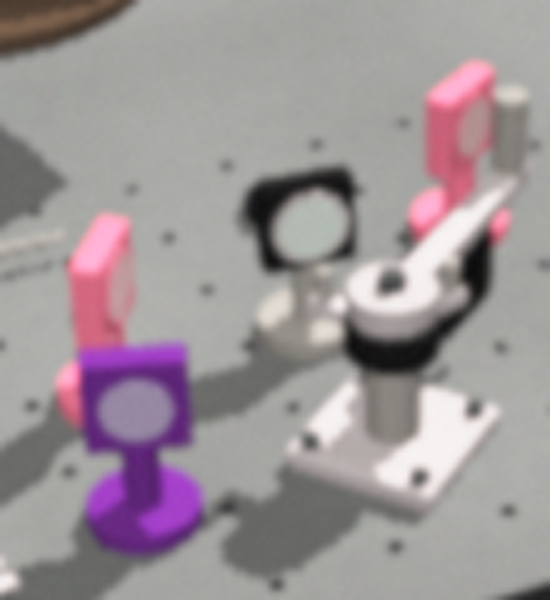

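```bash
python3 - <<'E'
from h import *
s=5.33
c=lambda x,y:(240+x/s-.4,160+y/s-.4)
hub=bp("top",c(410,117),102); pin=bp("top",c(150,263),136)
print("hub",hub,"pin",pin,np.linalg.norm((pin-hub)[:2]),np.degrees(np.arctan2(*(pin-hub)[1::-1])))
print("base",bp("top",c(391,393),12))
for q in [(335,342),(442,360),(338,375),(445,390)]: print("hold",bp("top",c(*q),96)[:2])
t=lambda x,y:(400+x/6-.4,190+y/6-.4)
for q in [(110,162),(378,97),(478,415),(208,487)]: print("tray",bp("top",t(*q),22)[:2])
print("pink", bp("top",c(130,498),12),bp("top",c(636,380),12),"purple",bp("top",c(680,182),12))
sc=lambda x,y:(255+x/5-.4,160+y/5-.4)
print("scene hub",bp("scene",sc(392,282),102),"pin",bp("scene",sc(512,93),136),"base",bp("scene",sc(305,318),12))
for q in [(250,190),(352,168),(262,265),(354,257)]: print("sc holder",bp("scene",sc(*q),96))
E
```

```text
hub [616.47612846  29.46706529 102.        ] pin [538.94983849 134.1112752  136.        ] 130.23339166463947 126.53311899170268
base [505.90982667  32.55172945  12.        ]
hold [515.87358131  56.66092144]
hold [510.46844985  10.01284893]
hold [501.57834365  54.5063705 ]
hold [497.51180537   8.0726206 ]
tray [ 560.39382279 -227.99288453]
tray [ 594.07046969 -341.30099143]
tray [ 462.83091602 -379.93353427]
tray [ 428.19590528 -268.32205503]
pink [450.39866577 151.13948487  12.        ] [518.09505103 -82.21393956  12.        ] purple [ 614.77816389 -100.33255862   12.        ]
scene hub [621.05724755  30.4406324  102.        ] pin [537.80209858 138.54813995 136.        ] base [509.38921471  32.04123845  12.        ]
sc holder [504.65406488   6.14832269  96.        ]
sc holder [507.83021273  61.9159291   96.        ]
sc holder [571.88394158 -15.41114094  96.        ]
sc holder [585.0948436   27.30222359  96.        ]
```

Both cameras agree within about 4 mm: hub (617,30), pin (538,136), lens mount (507,32) with its y axis at about 84°, and tray centre (511,-304). I'll hover for a wrist look, with the jaws across the 50 mm width so the pads stay off the lenses.

```bash
cat >> h.py <<'E'
def ori(deg):
    a=np.radians(deg); z=np.array([np.cos(a),np.sin(a),0]); y=np.array([0,0,-1.]); x=np.cross(y,z)
    return R.from_matrix(np.c_[x,y,z]).as_quat()
E
python3 - <<'E'
from h import *
q0=bot.get_obs()["ee_rot"]; print(R.from_quat(q0).as_matrix().round(2))
print(bot.solve_ik([507,32.5,240],ori(84)),bot.solve_ik([507,32.5,71],ori(84)),bot.solve_ik([511,-304,80],ori(84)))
bot.movep([507,32.5,240],ori(84))
o=bot.get_obs(); im=cams.grab_frame("wrist"); cv2.imwrite("pics/w1.png",im)
P=pose("wrist",o); np.save("w1P.npy",np.c_[P[0],P[1]]); print(o["time"],o["tcp_pos"])
th=np.radians(84);y=np.array([np.cos(th),np.sin(th),0]);x=np.array([y[1],-y[0],0])
C=np.array([507,32.5,0]); 
print(pj("wrist",[C+a*x+b*y+[0,0,96] for a in(8,-8) for b in(25,-25)],P))
E
```

```text
[[-0.95 -0.    0.3 ]
 [-0.3   0.   -0.95]
 [-0.   -1.   -0.  ]]
[-6.60656028e-02  3.05622744e-01  1.81783992e+00 -4.44089210e-16
  1.01812999e+00 -1.53214217e+00] [-6.60656028e-02  5.47992543e-01  1.98934736e+00 -4.44089210e-16
  6.04252753e-01 -1.53214217e+00] [-6.47730768e-01  6.21908968e-01  1.76833096e+00 -4.44089210e-16
  7.51352721e-01 -2.11380734e+00]
2.6583 [507.14083209  31.92157908 239.93619588]
[[342.00521055 197.55500284]
 [298.17636265 197.5825397 ]
 [342.29438181 183.84147873]
 [297.86355923 183.87249603]]
```

View pics/w1.png

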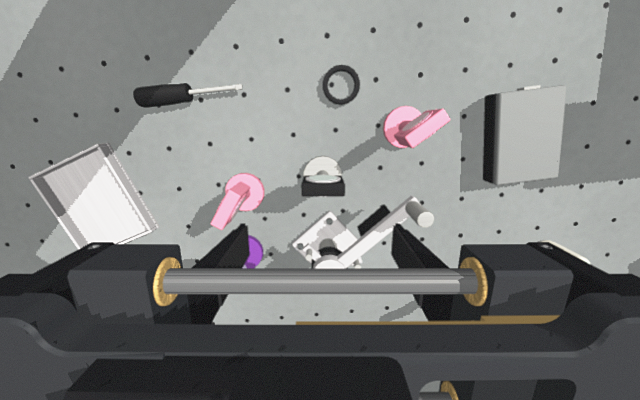

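```bash
python3 - <<'E'
from h import *
im=cv2.imread("pics/w1.png"); crop(im,"w1c",280,145,90,70,8)
E
```

```text
(no output)
```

View pics/w1c.png

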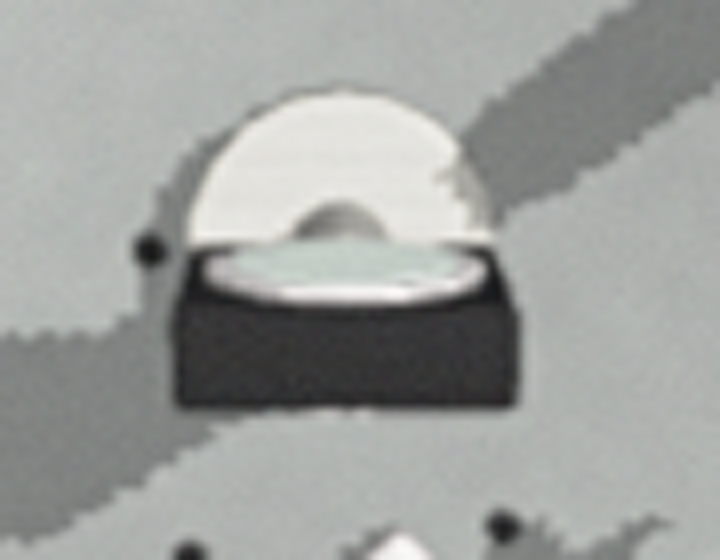

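```bash
python3 - <<'E'
from h import *
M=np.load("w1P.npy");P=(M[:,:3],M[:,3],cams.camera_params("wrist"))
w=lambda x,y:(280+x/8-.44,145+y/8-.44)
c=[bp("wrist",w(*q),96,P)[:2] for q in [(173,305),(518,305),(175,408),(518,408)]]
print(np.round(c,1),np.mean(c,0))
print("basebottom", bp("wrist",w(338,250),12,P))
E
```

```text
[[495.5  12.4]
 [500.6  60.6]
 [510.4  10.8]
 [515.5  59.3]] [505.4754262   35.76302329]
basebottom [506.17263602  35.0016873   12.        ]
```

The wrist view puts the mount at about (506,35), yaw 84°. That's relative to the tool, so I'll use it for the grasp, then lift.

```bash
python3 - <<'E'
from h import *
bot.line_to([506,35,72],ori(84),velocity=130)
bot.set_gripper(0.0)
o=bot.get_obs();print(o["time"],o["width"],o["tcp_pos"],o["wrist_force"])
bot.line_to([506,35,100],velocity=60)
o=bot.get_obs();print(o["time"],o["width"],o["wrist_force"])
bot.line_to([506,35,215],velocity=130)
o=bot.get_obs();print(o["time"],o["width"],o["tcp_pos"],o["wrist_force"])
cv2.imwrite("pics/s2.png",cams.grab_frame("scene"))
cv2.imwrite("pics/w2.png",cams.grab_frame("wrist"))
E
```

```text
4.9333 0.5225550884774591 [505.999071    35.00516225  71.9852277 ] [0.73039397 0.4476537  1.06475542]
5.55 0.5246787571440442 [-0.20116215  0.76827499 -2.49093453]
6.5833 0.522915034714113 [505.64541029  35.02633169 214.25393038] [ 0.13685392  0.11457809 -3.062353  ]
```

View pics/s2.png

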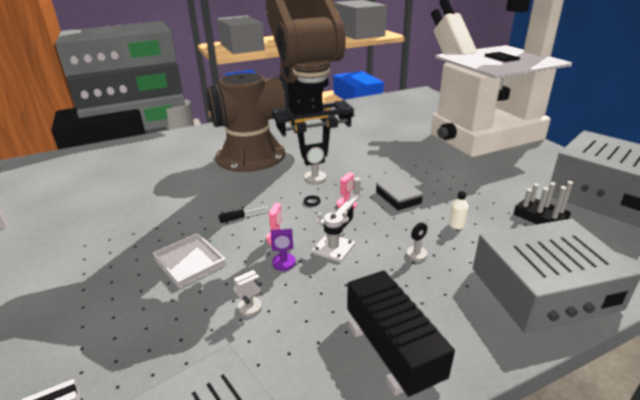

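View pics/w2.png

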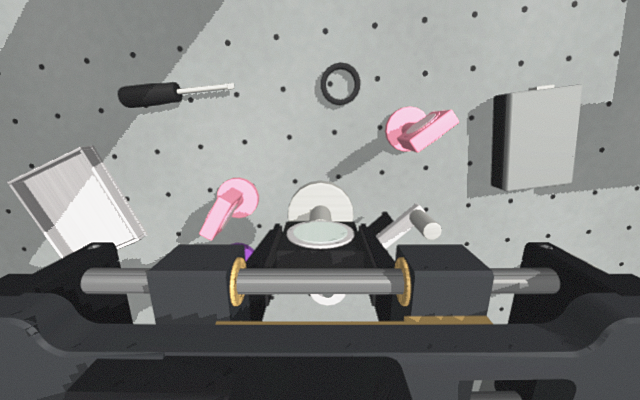

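The mount hangs upright in the grip (width 0.52, about 3 N), and the other items haven't moved. Next I carry it to the tray centre and lower with a force stop.

```bash
python3 - <<'E'
from h import *
bot.line_to([511,-304,215],velocity=200)
bot.line_to([511,-304,90],velocity=120)
bot.dwell(0.2)
r=bot.line_to([511,-304,72],velocity=20,threshold=3)
o=bot.get_obs();print(r,o["time"],o["width"],o["tcp_pos"],o["wrist_force"])
cv2.imwrite("pics/w3.png",cams.grab_frame("wrist"))
s=cams.grab_frame("scene"); crop(s,"s3",120,200,160,120,5)
E
```

```text
True 10.6 0.5248522988800165 [ 510.95470844 -303.82499153   75.84463662] [-0.24193506  0.58866132  3.96486896]
```

View pics/w3.png

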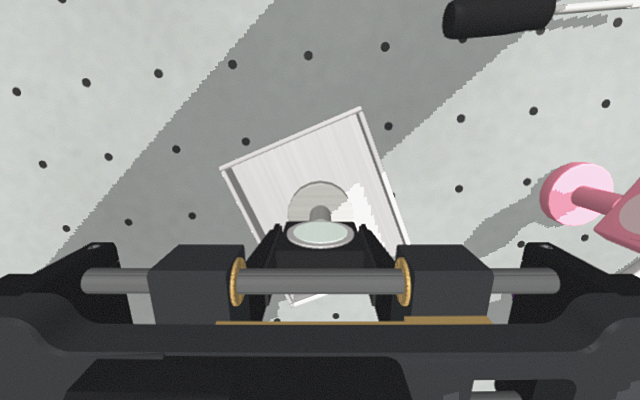

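View pics/s3.png

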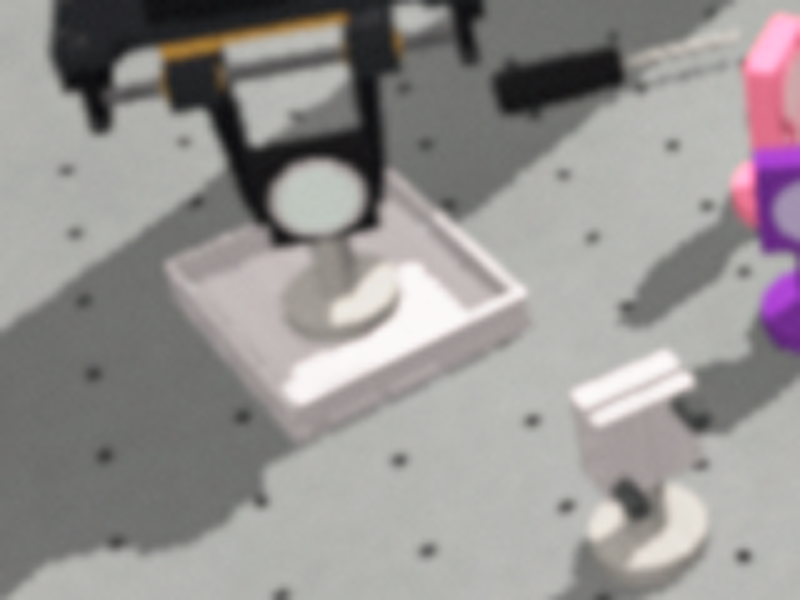

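The mount is on the tray floor: contact came at z=75.8 against an expected 76, upright and well inside the rim. I'll release it, retreat, check, and hover over the pin.

```bash
python3 - <<'E'
from h import *
bot.set_gripper(1.0)
bot.line_to([511,-304,100],velocity=50)
bot.line_to([511,-304,235],velocity=150)
bot.movep([538.5,135.5,250],ori(36.5))
o=bot.get_obs(); im=cams.grab_frame("wrist"); cv2.imwrite("pics/w4.png",im)
P=pose("wrist",o); np.save("w4P.npy",np.c_[P[0],P[1]]); print(o["time"],o["tcp_pos"],o["wrist_force"])
print(pj("wrist",[[538.5,135.5,136],[617,30,102]],P))
crop(im,"w4c",260,140,130,90,6)
s=cams.grab_frame("scene"); crop(s,"s4",120,160,270,160,3)
E
```

```text
14.925 [538.69432029 134.94820579 249.79460365] [ 0.60222426 -0.58466955  0.20419092]
[[319.98452423 197.69928154]
 [320.21928314 290.01166005]]
```

View pics/w4c.png

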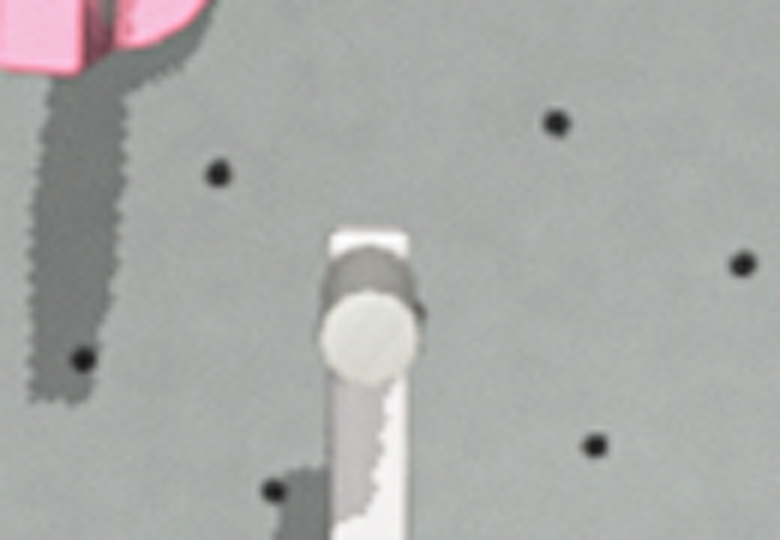

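View pics/w4.png

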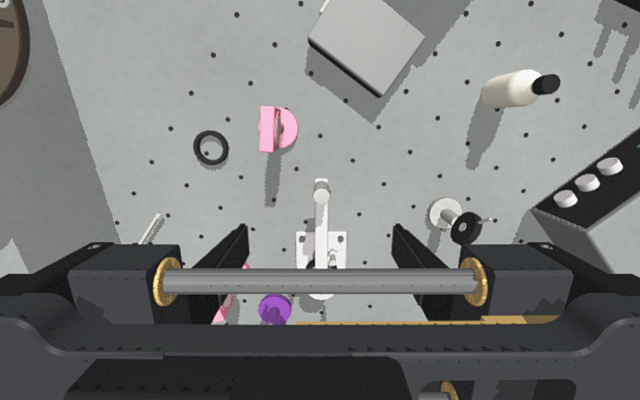

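View pics/s4.png

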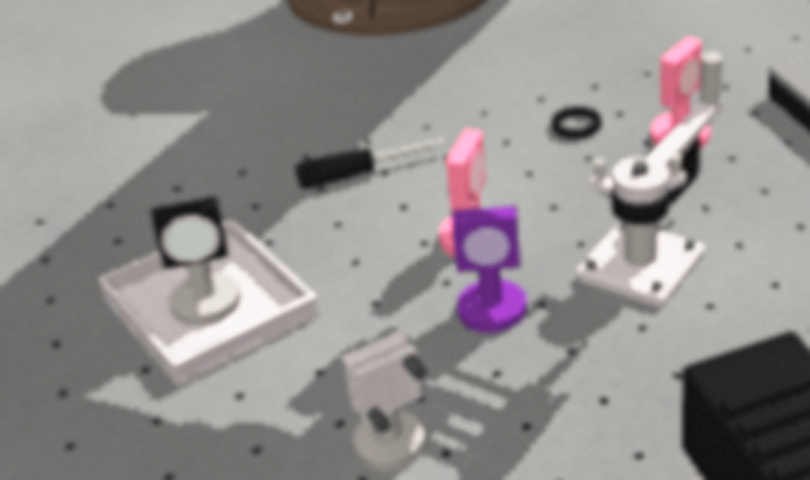

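The mount stands upright in the tray, released. The pin top is at (321.4,196.3) px, within 1.5 mm of my estimate. Now I grip it with the jaws along the swing tangent.

```bash
python3 - <<'E'
from h import *
M=np.load("w4P.npy");P=(M[:,:3],M[:,3],cams.camera_params("wrist"))
p=bp("wrist",(260+369/6-.42,140+338/6-.42),136,P); print(p)
p=(p[:2]+[538.5,135.5])/2
bot.line_to([p[0],p[1],108],ori(36.5),velocity=130)
o0=bot.get_obs();print(o0["wrist_force"])
bot.set_gripper(0.0)
o=bot.get_obs();print(o["time"],o["width"]*95,o["tcp_pos"],o["wrist_force"])
cv2.imwrite("pics/w5.png",cams.grab_frame("wrist"))
s=cams.grab_frame("scene"); crop(s,"s5",270,100,150,160,3.5)
np.save("pin.npy",p)
E
```

```text
[538.27228982 137.69707893 136.        ]
[ 0.17005    -0.60725017  0.27122314]
17.4583 17.136015507658623 [538.54388078 136.7252102  108.01698242] [ 0.99015425  1.46289004 -0.2012043 ]
```

View pics/s5.png

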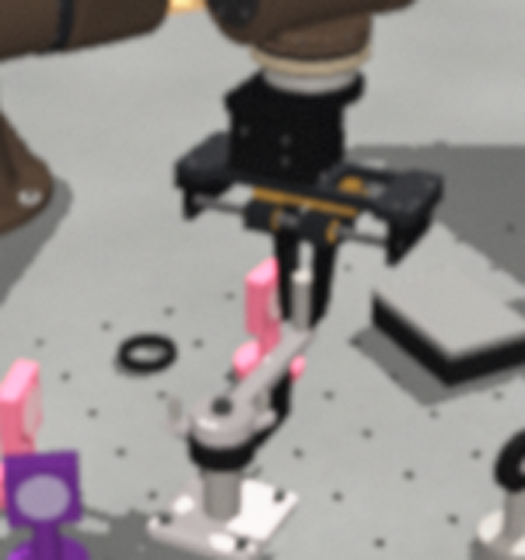

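View pics/w5.png

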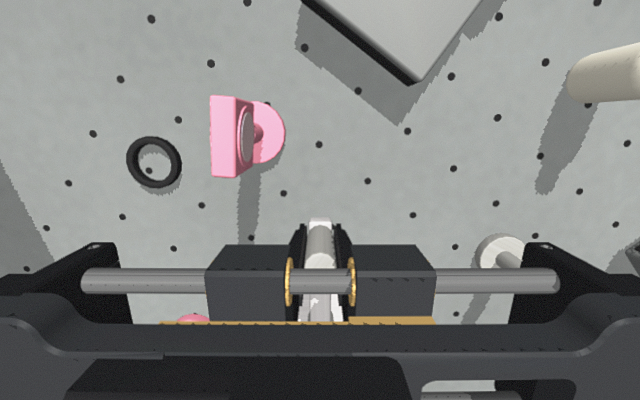

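The pin is gripped (17 mm width). I'll swing along the arc, turning the tool with the arm and watching the force.

```bash
cat > sw.py <<'E'
from h import *
p=np.load("pin.npy"); a0=np.radians(126.5)
hub=p-130*np.array([np.cos(a0),np.sin(a0)])
def go(q,v=80):
    a=a0+q; c=hub+130*np.array([np.cos(a),np.sin(a)])
    bot.line_to([c[0],c[1],108],ori(36.5+np.degrees(q)),velocity=v)
    o=bot.get_obs(); f=np.array(o["wrist_force"]); er=np.array([np.cos(a),np.sin(a),0]); et=np.array([-er[1],er[0],0])
    t=np.array(o["tcp_pos"])[:2]-hub
    qa=(np.arctan2(t[1],t[0])-a0)%(2*np.pi)
    print(f"q {q:.3f} act {qa:.3f} r {np.hypot(*t):.1f} ft {f@et:.1f} fr {f@er:.1f} fz {f[2]:.1f} w {o['width']*95:.1f} t {o['time']:.2f}",flush=True)
    return f@et,f@er
E
python3 - <<'E'
from sw import *
print(hub)
for q in np.arange(.1,1.11,.1):
    ft,fr=go(q)
    if abs(ft)>20 or abs(fr)>20: break
E
```

```text
[615.71310719  32.09714758]
q 0.100 act 0.099 r 129.9 ft -3.2 fr 1.0 fz -2.1 w 17.7 t 17.87
q 0.200 act 0.197 r 129.9 ft -3.3 fr -0.6 fz -2.0 w 17.4 t 18.18
q 0.300 act 0.297 r 129.9 ft -2.4 fr -0.2 fz -1.5 w 17.4 t 18.48
q 0.400 act 0.397 r 129.8 ft -3.3 fr -1.1 fz -1.2 w 17.4 t 18.79
q 0.500 act 0.496 r 129.8 ft -3.1 fr -1.7 fz -2.4 w 17.5 t 19.10
q 0.600 act 0.596 r 129.7 ft -3.5 fr -3.8 fz -3.4 w 17.5 t 19.41
q 0.700 act 0.696 r 129.7 ft -2.8 fr -3.4 fz -4.3 w 17.9 t 19.72
q 0.800 act 0.796 r 129.7 ft -3.7 fr -4.3 fz -4.9 w 17.4 t 20.02
q 0.900 act 0.896 r 129.8 ft -4.8 fr -4.3 fz -3.9 w 17.4 t 20.33
q 1.000 act 0.995 r 129.7 ft -4.7 fr -4.9 fz -4.4 w 17.7 t 20.64
q 1.100 act 1.095 r 129.8 ft -4.7 fr -6.3 fz -2.7 w 17.3 t 20.95
```

```bash
python3 - <<'E'
from sw import *
for q in np.arange(1.12,1.3,.01):
    ft,fr=go(q,15)
    if abs(ft)>15 or abs(fr)>20: break
bot.dwell(.3); go(q,15)
E
```

```text
q 1.120 act 1.113 r 129.8 ft -5.0 fr -4.6 fz -4.0 w 17.3 t 21.27
q 1.130 act 1.122 r 129.8 ft -5.3 fr -5.2 fz -3.6 w 17.6 t 21.52
q 1.140 act 1.132 r 129.7 ft -4.2 fr -5.1 fz -3.1 w 17.2 t 21.77
q 1.150 act 1.142 r 129.8 ft -4.0 fr -4.7 fz -3.7 w 17.5 t 22.02
q 1.160 act 1.152 r 129.8 ft -4.3 fr -5.6 fz -3.5 w 17.3 t 22.27
q 1.170 act 1.162 r 129.8 ft -3.9 fr -4.5 fz -2.8 w 17.4 t 22.52
q 1.180 act 1.172 r 129.8 ft -4.6 fr -4.9 fz -3.7 w 17.2 t 22.77
q 1.190 act 1.182 r 129.8 ft -4.4 fr -5.6 fz -3.7 w 17.5 t 23.02
q 1.200 act 1.192 r 129.8 ft -5.0 fr -4.7 fz -2.8 w 17.1 t 23.27
q 1.210 act 1.202 r 129.8 ft -3.8 fr -5.8 fz -3.1 w 17.3 t 23.52
q 1.220 act 1.207 r 129.8 ft -9.8 fr -4.9 fz -2.3 w 17.5 t 23.77
q 1.230 act 1.212 r 129.8 ft -16.0 fr -7.2 fz -1.0 w 17.6 t 24.02
q 1.230 act 1.212 r 129.8 ft -15.9 fr -6.7 fz -0.1 w 17.5 t 24.57
```

The force climbs sharply at q≈1.205, from 4 to 16 N, which is the stop. I'll check visually before handing in.

```bash
python3 - <<'E'
from h import *
s=cams.grab_frame("scene"); crop(s,"s6",140,100,320,220,2.5)
cv2.imwrite("pics/t6.png",cams.grab_frame("top"))
o=bot.get_obs();print(o["time"],o["wrist_force"],o["width"]*95)
E
```

```text
24.675 [ 4.11034151 17.07888018 -1.14988823] 17.555624182921694
```

View pics/s6.png

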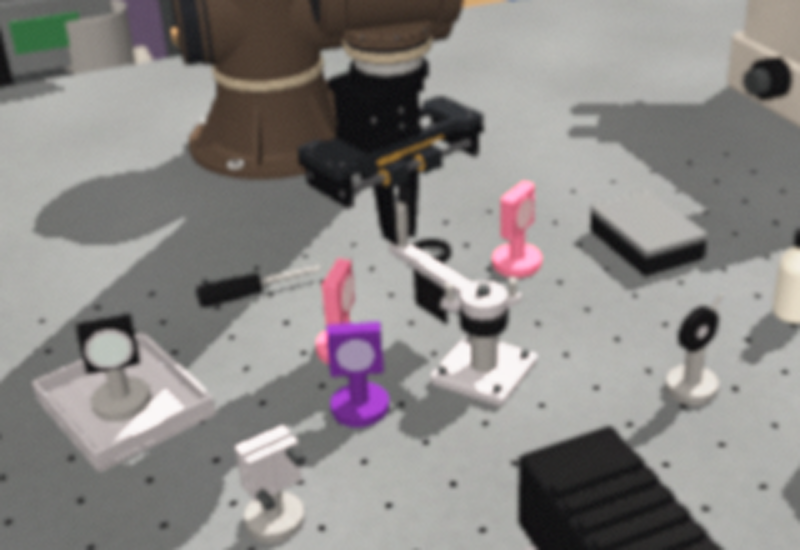

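View pics/t6.png

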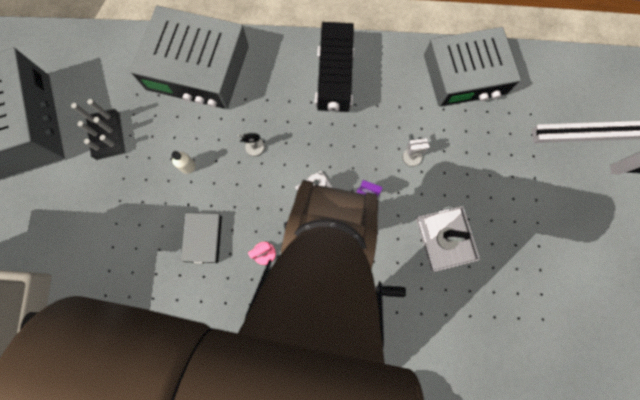

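The arm is swung onto its stop with the pin still gripped. The mount is upright in the tray, at about (449,238) in the top view, and the other objects look unmoved.

```bash
python3 -c "
from cell import bot
bot.sign_off()"
```

```text
the job is handed in; nothing more can be done
```

The job is done and handed in, after about 25 s of the 64 s allowed.

- **Lens mount:** I lifted it by the edges of its holder, set it down near the centre of the tray and let go. It touched down at 75.8 mm against the 76 mm I expected. The last pictures show it standing upright inside the rim.
- **Beam flag:** I gripped the pin and swung the arm anticlockwise onto its stop. The push on the pin stayed near 5 N, then rose to 16 N from about 1.205 rad, close to the specified 1.2. I handed in with the pin still gripped (jaws at 17.5 mm) and pressed against the stop.
- **Everything else:** the bystanders and look-alikes I could see had not moved. In the last top view the robot hid the retainer ring and one pink look-alike, and the scene view showed the look-alike in place and the ring partly behind the flag.

The cameras disagreed by up to about 4 mm on some positions. I grasped the mount on the wrist camera's figure and the pin on an average of the readings; neither grasp needed correcting. No check failed.

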